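# Square a carton into the corner of the labelling fence

### The arm

A 6-joint arm with a two-finger parallel gripper is mounted at the origin on the work surface. World frame = base frame: x ahead of the robot, y to its left, z up, the work surface at z = 0. Lengths are in m, angles in rad, forces in N, time in s.
With the tool pointing down it reaches from about 0.35 to 0.775 m from the base axis. Payload 7.3 kg.
Tool frame: the origin (TCP) lies midway between the tips of the shut fingers; the grasp point (between the pads) lies 19 mm behind it; z points along the fingers, y is the direction in which the jaws open and shut (so a half turn about z gives the same grasp; the last joint's range is limited). The gripper opens to 92 mm and grips with 3 to 60 N. Pads are 19 mm wide; open, the fingers measure 130 mm over their backs; the gripper's body (75 mm by 190 mm) begins 47 mm behind the grasp point.
Start: joints at [-1.423, 0.342, 1.524, -0, 1.275, -0.146], TCP at [0.152, -0.503, 0.188] pointing down, gripper open.
Joint ranges: [-2.53, 2.53], [-0.77, 2.02], [0.04, 2.7], [-1, 4.14], [0.28, 2.66], [-3.11, 3.11]. Speed limits (rad/s): [2.57, 2.57, 3.14, 3.14, 3.14, 3.14].

### API

Orientations are given as [roll, pitch, yaw] about the fixed x, y, z axes, in that order (R = Rz(yaw) Ry(pitch) Rx(roll)).
In Python, from cell import robot gives the robot as it stands.
- The arm moves only by the shell command python3 -m crank 'ROWS' [FORCE]. ROWS is a JSON object of lists of equal length, an entry for each row: "claw": the opening, from 0 (shut) to 1 (fully open); "delta_pos": the shift along the tool's x, y, z in units of 25 mm (1.0 is 25 mm), a list of three; "roll": the turn about the tool's z in units of 6 degrees (1.0 is 6 degrees). In form: {"claw": [claw, ...], "delta_pos": [[dx, dy, dz], ...], "roll": [roll, ...]}. A call has exactly 8 rows; each row is the pose to reach, as a shift and turn from the pose commanded when the call began, along the tool's axes at that moment; what a row does not reach only later rows make up. A row lasts 1/12 s, in which the tool goes at most 41.7 mm and 7.16 degrees, less where a joint would pass 70% of its speed; a pose out of reach is approached as far as the arm can. A call with a gripper value outside its range is refused whole. The fingers move at their own pace and stop on an object; FORCE is the grip in N (left out, the last holds). Time passes only in rows, so rows that repeat a pose let the fingers close, or fill a call up. It gives the time, the measured TCP pose, the force and the opening at its end, in the units of the state.
- robot.observe(): the state, without advancing time (a new reading comes with each control period).
- robot.read_camera(name): name is "scene" or "side" or "wrist"; returns a dict with "color" (420x560x3 uint8, blue, green, red), "fx", "fy", "cx", "cy" (pixels), "k1" (the pictures are not rectified: a ray, as slopes to the right and down, at radius r is drawn at 1 + k1 r^2 times it, then the intrinsics apply), "rvec" (rotation vector, rad) and "tvec" (3), from world to camera coordinates, as OpenCV has them; the wrist camera has in their place "hand_eye" (4x4, takes a point from camera to tool coordinates, whose origin is the TCP and whose axes are the flange's). Camera axes: x right, y down, z forward; pixel columns grow to the right and rows downward; lengths in m; the calibration is good to about 2 mm. A picture is of the moment at which its call begins: read the wrist's pose just before it. There is no depth.
- robot.hand_in(): hands the job in, once; it reports no verdict.
The state is a dict: "time": time; "qpos": joint angles; "qvel": joint speeds; "joint_efforts": joint torques, N m; "tool_pos": TCP position; "tool_rot": TCP orientation; "contact_force": force on the tool from outside, world axes, zero at the start; "torque": the same for the moment, N m; "opening": finger opening in m.
Only numpy, scipy, OpenCV 4.12 (cv2) and the standard library are available. Lean on these libraries where they do the work, as an engineer would, in place of code of your own. Each camera call takes 0.05 s, during which the arm holds its last target.

### The job

Get the blue carton with white stripes ready for its label: push it along the counter until its long side lies flat against the silver rail and its end is flush against the orange stop block, in the inside corner that they form. Only slide it, never lift it off the counter or tip it, and leave the jar, the ribbon spool and the tape dispenser where they stand.

Things in the scene. Friction and masses are not known exactly. Their poses are not given: they have to be found in the camera images.
- fence: Silver aluminium rail fixed to the counter, a straight bar 460 mm long (its y axis), 20 mm thick (its x axis), 30 mm high. Origin at the centre of its underside; its x axis points away from the robot, so the face to use is the one at x = -10 mm, towards the robot. The rail is turned by up to about 12 degrees on the counter.
- stop: Orange block fixed to the counter, 80 mm (x) by 40 mm (y), 30 mm high, square to the rail, its far end touching the rail's near face. It stands near the left or the right end of the rail, 210 mm along it from the rail's middle. Origin: centre of its underside, axes parallel to the rail's. The side to use faces the rail's middle, 20 mm from its origin.
- carton: Loose closed carton, blue, white stripes, yellow sticker on top, 70 mm (x) by 120 mm (y, long side) by 60 mm high, about 0.25 kg (varies). Origin: centre of its underside. Starts in front of the rail's middle, up to 29 degrees askew. In place its origin is 45 mm from the rail's origin across the rail (robot side) and 80 mm from the stop's origin along the rail.
- spool: Bystander: loose red ribbon spool with black flanges, standing on its flange, 64 mm diameter, 50 mm high, before the rail near the end opposite to the stop (mirror place of the stop). Origin at the centre of its underside.
- jar: Bystander: loose green stock jar with a yellow lid and white label, 66 mm diameter, 96 mm high, nearer the robot than the rail, left or right of the work. Origin at the centre of its underside.
- dispenser: Bystander: loose black tape dispenser with a roll of tape, 130 mm (x) by 56 mm (y), 79 mm high, on the other side of the work from the jar. Origin at the centre of its underside.
There are look-alikes about, which are no part of the job. There is more than one size of the stop; the one meant has the size given above.

How it is judged:
At the end, for the whole second after the job is handed in: The carton rests flat in the inside corner of rail and stop: its middle within 5 mm of flush against the rail and 5 mm of flush against the stop's inner side (4 mm if pressed in), parallel to the rail within 0.05 rad, at rest; jar, spool and dispenser within 20 mm of where they stood (x of carton in the frame of fence between -0.05 and -0.041 m and (y of carton in the frame of stop between 0.076 and 0.085 m or y of carton in the frame of stop between -0.085 and -0.076 m) and y of carton in the frame of fence between -0.16 and 0.16 m and angle between the y axis of carton and the y axis of fence, either way round below 0.05 rad and height (world z) of carton below 0.004 m and angle between carton's own z axis and vertical below 0.05 rad and linear speed of carton below 0.01 m/s and distance of each of jar, spool, dispenser from where it was at the start of the episode below 0.02 m); the robot touches nothing.
It fails at once if the carton is lifted more than 10 mm or carried (height (world z) of carton above 0.01 m).
It fails at once if the carton is tipped by more than 0.2 rad (angle between carton's own z axis and vertical above 0.2 rad).
It fails at once if the jar, spool or dispenser is pushed more than 20 mm from its place (distance of any of jar, spool, dispenser from where it was at the start of the episode above 0.02 m).
It fails at once if the jar, spool or dispenser is tipped (angle between any of jar, spool, dispenser's own z axis and vertical above 0.35 rad).
It also fails if it takes over 45 s, if anything falls off the work surface, if the arm or the gripper's body presses on something with over 40 N, if the wrist force passes 120 N, or if a joint passes its speed limit or range.

## Working session

There is one attempt and no reset: what is moved stays moved. The work goes in short steps, Python scripts to look and compute and a shell command to move; the robot and the scene stay as the last step left them, time stands still between calls to the robot, and variables do not carry over. Pictures are saved under pics/ and viewed, and the job is handed in when it is done.

```bash
ls; mkdir -p pics; python3 - <<'E'
from cell import robot
import cv2
print(robot.observe())
for n in ["scene","side","wrist"]:
    d=robot.read_camera(n); cv2.imwrite(f"pics/a_{n}.png",d["color"]); print(n,{k:v for k,v in d.items() if k!="color"})
E
```

```text
pics
{'time': 0.0, 'qpos': array([-1.42298061e+00,  3.42729366e-01,  1.52501704e+00, -2.37965546e-06,
        1.27538590e+00, -1.45997350e-01]), 'qvel': array([ 5.28491221e-04,  8.01714615e-04,  7.44379019e-04, -4.37003074e-04,
       -4.31655463e-04, -2.88013753e-05]), 'joint_efforts': array([ 5.61912857e-04, -4.31234622e+01, -2.44219977e+01,  7.16162869e-02,
        5.58993733e-02, -1.32793780e-04]), 'tool_pos': array([ 0.1519951 , -0.50203299,  0.18744155]), 'tool_rot': array([-3.14006904e+00, -2.21737046e-04,  2.93813588e-01]), 'contact_force': array([ 0.55992245,  0.01873474, -0.7787894 ]), 'torque': array([-0.00133664, -0.04210784, -0.01436359]), 'opening': 0.09159875012037885}
scene {'fx': 391.09635577870506, 'fy': 391.09635577870506, 'cx': 281.68537483721275, 'cy': 209.86939493645727, 'k1': -0.03400376251472972, 'rvec': array([ 2.07798537,  0.97211616, -0.49463526]), 'tvec': array([-0.33686937, -0.23314205,  1.2043498 ])}
side {'fx': 458.30779515405385, 'fy': 458.30779515405385, 'cx': 276.1173586477059, 'cy': 206.62522669003056, 'k1': -0.09106930813766363, 'rvec': array([ 2.09907109, -0.23783741,  0.12865966]), 'tvec': array([-0.54850641,  0.09021114,  0.7711887 ])}
wrist {'fx': 304.40120666033175, 'fy': 304.40120666033175, 'cx': 283.5548073337643, 'cy': 205.2369624409196, 'k1': -0.03990268475237495, 'hand_eye': array([[-5.60461945e-04, -9.55082033e-01, -2.96341014e-01,
         8.04124833e-02],
       [ 9.99999463e-01, -7.93641834e-04,  6.66567917e-04,
         9.59685205e-05],
       [-8.71815667e-04, -2.96340481e-01,  9.55081965e-01,
        -1.96149258e-01],
       [ 0.00000000e+00,  0.00000000e+00,  0.00000000e+00,
         1.00000000e+00]])}
```

View pics/a_scene.png

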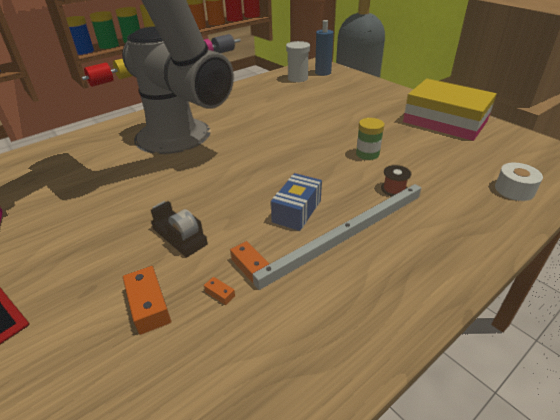

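View pics/a_side.png

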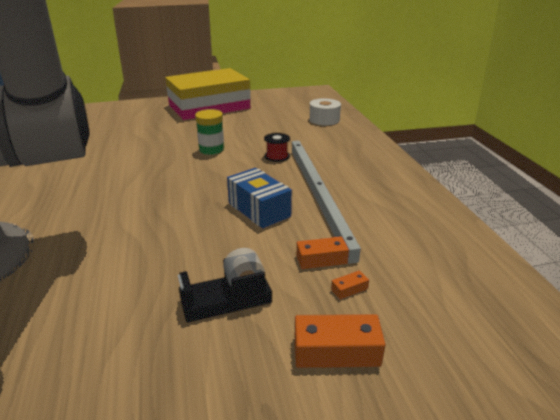

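View pics/a_wrist.png

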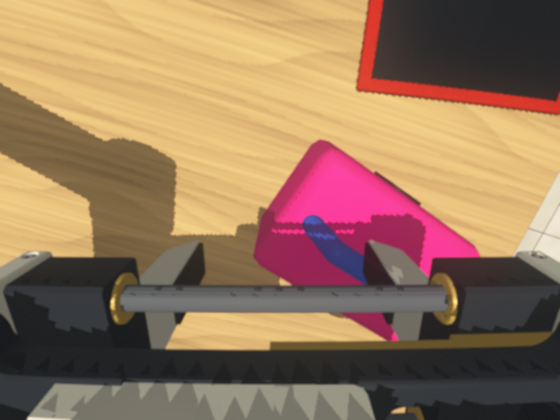

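Candidates: the carton is the only blue striped box, at scene (297,201). There are three orange blocks. (250,262) touches the rail, (145,298) is large and loose-standing, and (220,291) is small. I choose (250,262) and will check it in a crop.

```bash
cat > h.py <<'E'
import numpy as np, cv2
from scipy.spatial.transform import Rotation as R
def dist(c): return np.array([c["k1"],0,0,0,0.])
def K(c): return np.array([[c["fx"],0,c["cx"]],[0,c["fy"],c["cy"]],[0,0,1.]])
def ext(c,st=None):
    if "rvec" in c: return cv2.Rodrigues(np.array(c["rvec"]))[0],np.array(c["tvec"])
    H=c["hand_eye"]; Rt=R.from_euler("xyz",st["tool_rot"]).as_matrix()
    A=Rt@H[:3,:3]; p=Rt@H[:3,3]+st["tool_pos"]; return A.T,-A.T@p
def unproj(c,px,z,st=None):
    px=np.array(px,float).reshape(-1,1,2); n=cv2.undistortPoints(px,K(c),dist(c))[:,0]
    Rm,t=ext(c,st); d=np.c_[n,np.ones(len(n))]@Rm; o=-Rm.T@t
    s=(z-o[2])/d[:,2]; return o+d*s[:,None]
def proj(c,P,st=None):
    Rm,t=ext(c,st); return cv2.projectPoints(np.array(P,float).reshape(-1,1,3),cv2.Rodrigues(Rm)[0],t,K(c),dist(c))[0][:,0]
E
python3 - <<'E'
import cv2
a=cv2.imread("pics/a_scene.png"); b=cv2.imread("pics/a_side.png")
cv2.imwrite("pics/b1.png",cv2.resize(a[160:310,190:440],None,fx=3.2,fy=3.2,interpolation=cv2.INTER_CUBIC))
cv2.imwrite("pics/b2.png",cv2.resize(b[130:280,170:370],None,fx=4,fy=4,interpolation=cv2.INTER_CUBIC))
E
```

```text
(no output)
```

View pics/b1.png

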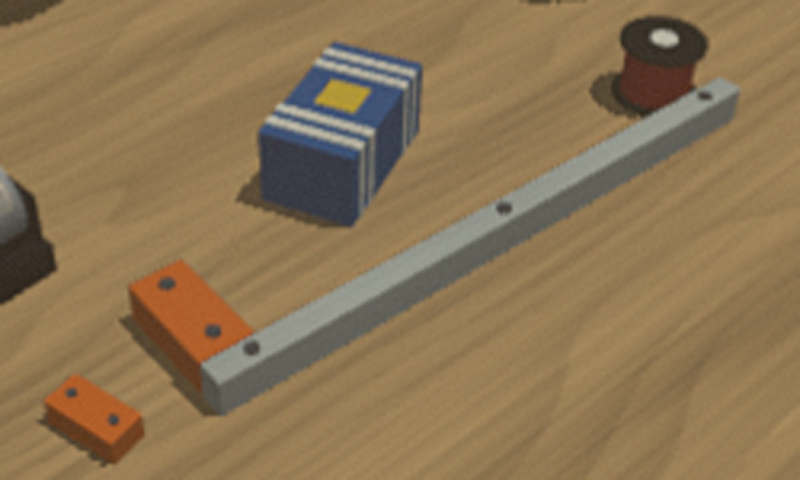

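View pics/b2.png

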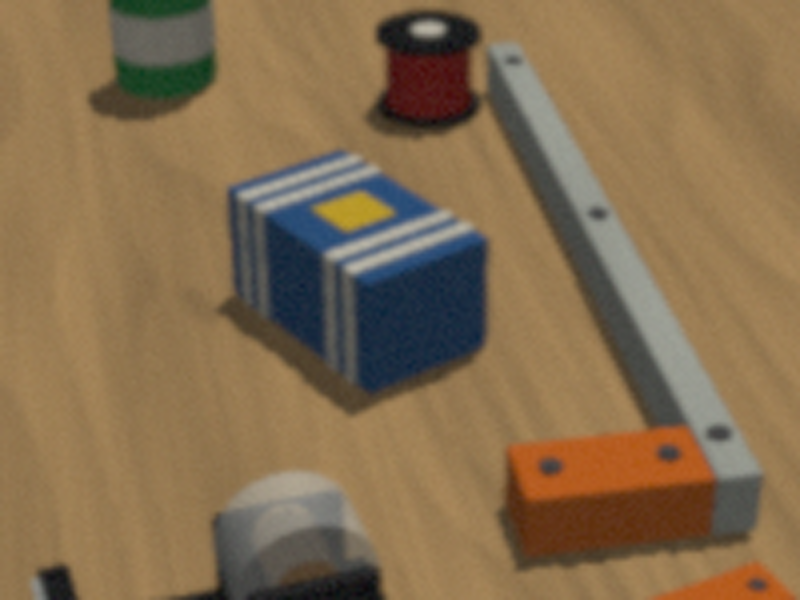

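```bash
cat > m.py <<'E'
from h import *
from scipy.optimize import least_squares
from cell import robot
S=robot.read_camera("scene"); D=robot.read_camera("side")
fs=lambda l:[((x+.5)/3.2-.5+190,(y+.5)/3.2-.5+160) for x,y in l]
fd=lambda l:[((x+.5)/4-.5+170,(y+.5)/4-.5+130) for x,y in l]
def fit(obs,x0):
    def res(p):
        c,s=np.cos(p[2]),np.sin(p[2]); r=[]
        for cam,px,L in obs:
            L=np.array(L,float); W=np.c_[p[0]+c*L[:,0]-s*L[:,1],p[1]+s*L[:,0]+c*L[:,1],L[:,2]]
            r.append((proj(cam,W)-np.array(px)).ravel())
        return np.concatenate(r)
    q=least_squares(res,x0,loss="soft_l1"); return q.x,res(q.x)
np.set_printoptions(precision=4,suppress=True)
if __name__=="__main__":
    for n,f,c,l,z in [("rail",fs,S,[(203,366),(222,380),(722,78),(739,90)],.03),("rail",fd,D,[(716,473),(760,470),(489,46),(519,43)],.03),
      ("cart",fs,S,[(260,128),(337,44),(421,66),(365,152)],.06),("cart",fd,D,[(230,188),(343,152),(487,236),(356,277)],.06),
      ("stop",fs,S,[(130,290),(182,261),(255,330),(203,366)],.03),("stop",fd,D,[(527,500),(508,446),(694,427),(713,477)],.03),
      ]: print(n,unproj(c,f(l),z)[:,:2].tolist())
    for n,c,px,z in [("spoolS",S,(397,172),.05),("spoolD",D,(277,137.5),.05),("jarS",S,(371,126),.096),("jarD",D,(209,117),.096),
       ("dispS",S,[(152,228),(188,253),(206,243)],0.0),("dispD",D,[(187,317),(271,304),(264,275)],0.0)]: print(n,unproj(c,px,z)[:,:2].tolist())
E
python3 m.py
```

```text
rail [[0.6489478618312585, -0.16149095612210157], [0.6643362093057438, -0.15950212930935764], [0.6691208286641586, 0.2961979699773672], [0.6863299971213006, 0.29282965510001296]]
rail [[0.6480640789788719, -0.15778175770326808], [0.6663546490359397, -0.160003570190699], [0.6694412133541245, 0.295215413153629], [0.6887172039054246, 0.2955877782778723]]
cart [[0.5259683482374945, -0.02270811646336207], [0.4830035151753763, 0.08204630713090516], [0.5434798389105808, 0.10843390474732933], [0.590867103055549, 0.012949765781988865]]
cart [[0.48260528994523166, 0.08219555046846483], [0.544059671274793, 0.10885299054818598], [0.5932202247487193, 0.00551756622848909], [0.5263455600418138, -0.018211905460342126]]
stop [[0.5704619668430169, -0.15922590098773737], [0.5700586185845197, -0.12029540770870822], [0.6459827824000869, -0.12177438587940376], [0.6489478618312585, -0.16149095612210157]]
stop [[0.5681495878186247, -0.15765068442427743], [0.5704076833470053, -0.11984878532937504], [0.6506079469057473, -0.12447287269074259], [0.6459036795944401, -0.16010219233845657]]
spoolS [[0.6257263292041466, 0.2783045504563206]]
spoolD [[0.6281387219311358, 0.27892910737738685]]
jarS [[0.4852318654052097, 0.34073507053253344]]
jarD [[0.47392509504810143, 0.3332189360925629]]
dispS [[0.3712320736730691, -0.23866354411471144], [0.4930594535658237, -0.21535000973204796], [0.491336913540394, -0.17175359616593602]]
dispD [[0.37975797974409337, -0.22616733175326964], [0.5033337811209198, -0.22630351824851264], [0.5066638719490791, -0.15800217887414936]]
```

Crop check: the block at (250,262) touches the rail end and measures about 80×40 mm, so it is the right one. The rail is yawed −0.046 rad. The carton's centre is at about (0.536,0.045), with yaw about +0.40. The target centre is about (0.617,−0.060).

Plan:
1. Push the long side with the open fingers set parallel to the rail.
2. Push the end with the fingers shut.

```bash
cat > u.py <<'E'
import sys,numpy as np
from scipy.spatial.transform import Rotation as R
from cell import robot
s=robot.observe(); Rm=R.from_euler("xyz",s["tool_rot"]).as_matrix()
np.set_printoptions(precision=4,suppress=True)
t=np.array([float(v) for v in sys.argv[1:4]]); yaw=float(sys.argv[4]) if len(sys.argv)>4 else s["tool_rot"][2]
print("t",s["time"],"pos",s["tool_pos"],"rot",s["tool_rot"],"F",s["contact_force"])
print("units",Rm.T@(t-s["tool_pos"])/.025,"roll",-np.degrees(yaw-s["tool_rot"][2])/6)
E
python3 u.py .44 .03 .19 -.046
```

```text
t 0.25 pos [ 0.152  -0.5023  0.1878] rot [-3.1409 -0.0001  0.2938] F [-0.2898 -0.5753 -0.293 ]
units [ 17.1913 -17.0449  -0.075 ] roll 3.2446093976274155
```

```bash
python3 -m crank '{"claw":[1,1,1,1,1,1,1,1],"delta_pos":[[1,-1,0],[2,-2,0],[3.1,-3.1,0],[4.2,-4.2,0],[5.3,-5.3,0],[6.4,-6.4,0],[7.5,-7.5,0],[8.5,-8.5,0]],"roll":[0.4,0.8,1.2,1.6,2.0,2.4,2.8,3.24]}'; python3 u.py .44 .03 .19 -.046
```

```text
time: 0.92
tool_pos: [0.2943, -0.2355, 0.1882]
tool_rot: [3.141, -0.0, -0.048]
contact_force: [1.0, -0.3, -0.2]
opening: 0.092
t 0.9167 pos [ 0.2943 -0.2355  0.1882] rot [ 3.1415 -0.0003 -0.0478] F [ 0.9687 -0.2884 -0.1989]
units [  5.313  -10.8878  -0.0712] roll -0.016825814051630885
```

```bash
python3 -m crank '{"claw":[1,1,1,1,1,1,1,1],"delta_pos":[[0.7,-1.4,0],[1.4,-2.8,0],[2.1,-4.3,0],[2.8,-5.8,0],[3.5,-7.3,0],[4.2,-8.8,0],[5.3,-10.3,0],[5.3,-10.9,0]],"roll":[0,0,0,0,0,0,0,0]}'; python3 - <<'E'
from cell import robot
import cv2
for n in ["wrist"]:
    d=robot.read_camera(n); cv2.imwrite(f"pics/c_{n}.png",d["color"])
E
python3 u.py .445 .03 .015 -.046
```

```text
time: 1.58
tool_pos: [0.4415, 0.0319, 0.1882]
tool_rot: [-3.141, -0.002, -0.043]
contact_force: [-0.4, -0.2, -0.2]
opening: 0.0921
t 1.6333 pos [0.4403 0.0335 0.188 ] rot [-3.1395 -0.0008 -0.042 ] F [-0.3755  1.7179 -0.0704]
units [0.1882 0.1455 6.9192] roll 0.03802001157160089
```

View pics/c_wrist.png

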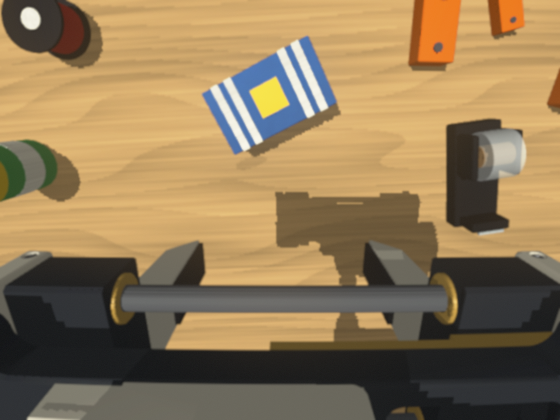

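The wrist view shows the carton with its nearest top corner at (235,154). The others are at (204,95), (307,38) and (336,103). I'll check these against the first measurement.

```bash
python3 - <<'E'
from h import *
from cell import robot
st=robot.observe(); c=robot.read_camera("wrist")
p=unproj(c,[(235,154),(204,95),(307,38),(336,103)],.06,st); print(p[:,:2].round(4).tolist(),p.mean(0).round(4))
E
python3 -m crank '{"claw":[1,1,1,1,1,1,1,1],"delta_pos":[[0,0.1,1],[0,0.1,2.2],[0.1,0.1,3.5],[0.1,0.1,4.8],[0.2,0.1,5.8],[0.2,0.1,6.4],[0.2,0.1,6.9],[0.2,0.1,6.9]],"roll":[0,0,0,0,0,0,0,0]}'; python3 u.py .578 .03 .015 -.046
```

```text
[[0.4795, 0.0834], [0.5402, 0.1096], [0.5879, 0.0046], [0.5267, -0.0235]] [0.5336 0.0435 0.06  ]
time: 2.35
tool_pos: [0.4415, 0.0252, 0.0135]
tool_rot: [-3.142, 0.005, -0.046]
contact_force: [-0.5, 0.1, -0.5]
opening: 0.0917
t 2.35 pos [0.4415 0.0252 0.0135] rot [-3.1416  0.0049 -0.0463] F [-0.5463  0.1364 -0.4776]
units [ 5.4459 -0.4433 -0.0852] roll -0.0030752812562328414
```

```bash
python3 -m crank '{"claw":[1,1,1,1,1,1,1,1],"delta_pos":[[0.4,-0.2,0],[0.8,-0.3,0],[1.1,-0.3,0],[1.4,-0.3,0],[1.7,-0.3,0],[2.0,-0.3,0],[2.3,-0.3,0],[2.6,-0.3,0]],"roll":[0,0,0,0,0,0,0,0]}'; python3 -m crank '{"claw":[1,1,1,1,1,1,1,1],"delta_pos":[[0.2,0,0],[0.4,0,0],[0.6,0,0],[0.8,0,0],[1.0,0,0],[1.2,0,0],[1.3,0,0],[1.4,0,0]],"roll":[0,0,0,0,0,0,0,0]}'; python3 - <<'E'
from cell import robot
import cv2
for n in ["scene","side"]:
    d=robot.read_camera(n); cv2.imwrite(f"pics/d_{n}.png",d["color"])
a=cv2.imread("pics/d_scene.png"); b=cv2.imread("pics/d_side.png")
cv2.imwrite("pics/d.png",cv2.hconcat([cv2.resize(a[140:310,200:400],(800,680))[:600,:400*1],cv2.resize(b[130:280,190:290],(400,600))]))
E
python3 u.py .578 .03 .015 -.046
```

```text
time: 3.02
tool_pos: [0.5095, 0.0303, 0.0157]
tool_rot: [3.141, -0.0, -0.046]
contact_force: [-0.9, 0.3, 1.1]
opening: 0.0921
time: 3.68
tool_pos: [0.5439, 0.0287, 0.0155]
tool_rot: [3.141, 0.001, -0.046]
contact_force: [-2.9, 0.6, 1.8]
opening: 0.0916
t 3.7833 pos [0.5443 0.0287 0.0156] rot [ 3.1414 -0.0006 -0.0456] F [-0.1048  0.9473  0.1628]
units [ 1.3455 -0.113   0.0249] roll 0.003987672934700057
```

View pics/d_side.png

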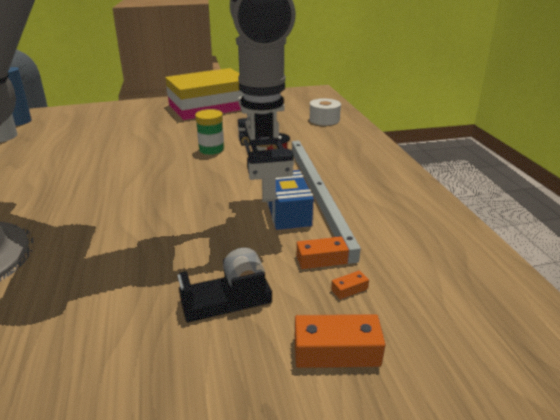

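View pics/d_scene.png

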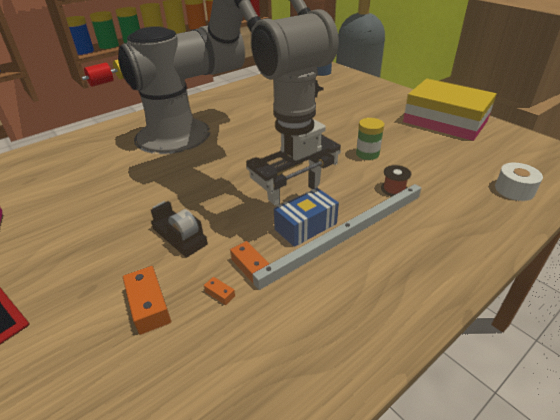

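The carton is now parallel to the rail against both fingers (scene (306,217)). I'll carry on to the rail.

```bash
python3 -m crank '{"claw":[1,1,1,1,1,1,1,1],"delta_pos":[[0.2,0,0],[0.4,0,0],[0.6,0,0],[0.8,0,0],[0.95,0,0],[1.1,0,0],[1.2,0,0],[1.25,0,0]],"roll":[0,0,0,0,0,0,0,0]}'; python3 -m crank '{"claw":[1,1,1,1,1,1,1,1],"delta_pos":[[0.05,0,0],[0.1,0,0],[0.15,0,0],[0.15,0,0],[0.15,0,0],[0.15,0,0],[0.15,0,0],[0.15,0,0]],"roll":[0,0,0,0,0,0,0,0]}'
```

```text
time: 4.45
tool_pos: [0.5741, 0.0274, 0.0154]
tool_rot: [3.141, 0.003, -0.045]
contact_force: [-8.7, -1.1, 4.9]
opening: 0.0917
time: 5.12
tool_pos: [0.574, 0.0274, 0.0153]
tool_rot: [3.141, 0.01, -0.045]
contact_force: [-16.0, -0.4, 9.5]
opening: 0.0921
```

```bash
python3 -m crank '{"claw":[1,1,1,0.5,0,0,0,0],"delta_pos":[[-0.7,0,0],[-1.4,0,0],[-1.6,0,-1],[-1.6,0,-2.2],[-1.6,-1,-3.4],[-1.6,-2.2,-4.2],[-1.6,-3.4,-4.4],[-1.6,-4.4,-4.4]],"roll":[0,0,0,0,0,0,0,0]}'; python3 - <<'E'
from cell import robot
import cv2
for n in ["scene","side"]:
    d=robot.read_camera(n); cv2.imwrite(f"pics/e_{n}.png",d["color"])
a=cv2.imread("pics/e_scene.png"); b=cv2.imread("pics/e_side.png")
cv2.imwrite("pics/e1.png",cv2.resize(a[160:310,190:440],None,fx=3.2,fy=3.2,interpolation=cv2.INTER_CUBIC))
cv2.imwrite("pics/e2.png",cv2.resize(b[130:280,170:370],None,fx=4,fy=4,interpolation=cv2.INTER_CUBIC))
E
python3 u.py .617 .15 .12 -.046
```

```text
time: 5.78
tool_pos: [0.5458, 0.1408, 0.1286]
tool_rot: [-3.14, -0.007, -0.046]
contact_force: [0.1, 0.7, -0.1]
opening: 0.0631
t 5.8833 pos [0.5445 0.1424 0.1265] rot [-3.1402 -0.0029 -0.0417] F [0.5423 0.2428 0.4727]
units [ 2.8859 -0.4263  0.2684] roll 0.04059184850404541
```

View pics/e1.png

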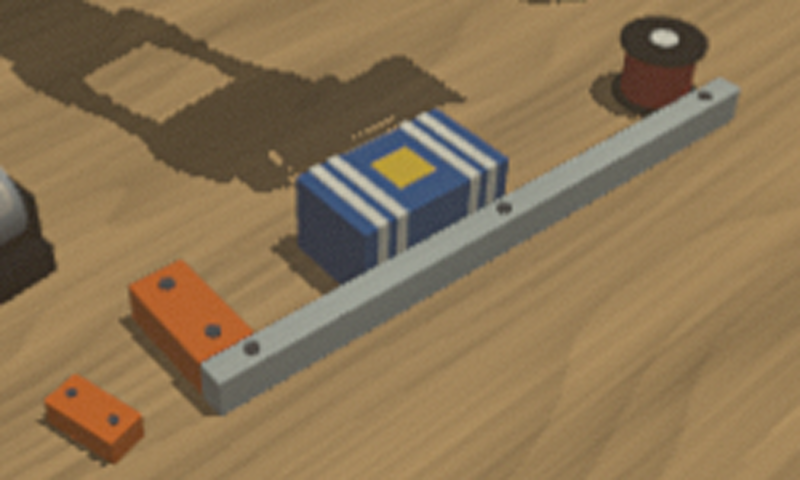

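View pics/e2.png

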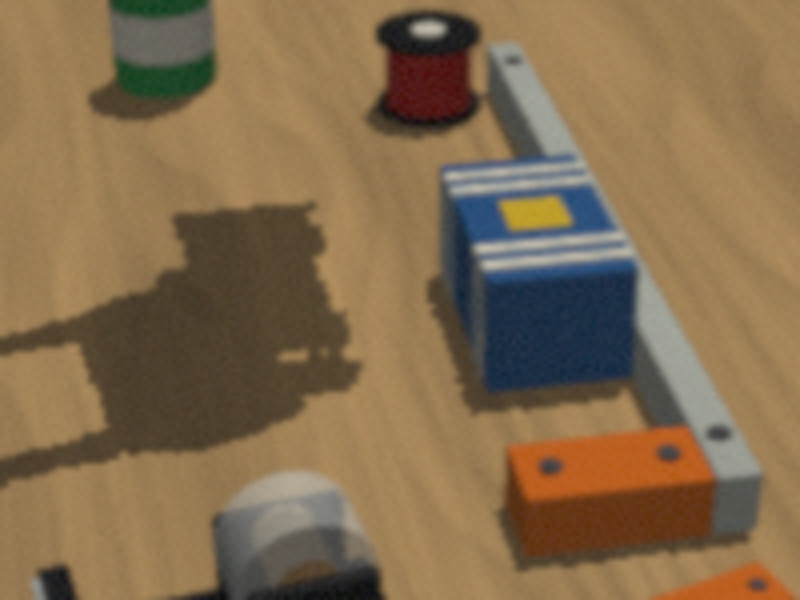

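The carton lies flush along the rail. Its scene top corners are at about (297,180), (435,110), (507,158) and (368,236) in the crop.

```bash
python3 - <<'E'
from m import *
print(unproj(S,fs([(297,180),(435,110),(507,158),(368,236)]),.06)[:,:2]); print(unproj(D,fd([(484,272),(442,165),(581,155),(636,264)]),.06)[:,:2])
E
python3 u.py .624 .145 .12 -.046
```

```text
[[ 0.5841 -0.0385]
 [ 0.5876  0.0792]
 [ 0.6551  0.0777]
 [ 0.6524 -0.0397]]
[[ 0.5835 -0.027 ]
 [ 0.5898  0.0827]
 [ 0.6611  0.0777]
 [ 0.6526 -0.0357]]
t 5.9833 pos [0.5439 0.1393 0.1256] rot [ 3.1412 -0.0006 -0.0439] F [ 0.5202 -0.908  -0.7835]
units [ 3.1902 -0.37    0.2247] roll 0.02019407197555167
```

```bash
python3 -m crank '{"claw":[0,0,0,0,0,0,0,0],"delta_pos":[[1,-0.1,0],[2,-0.1,0],[3.1,-0.2,0],[3.1,-0.2,1],[3.1,-0.2,2],[3.1,-0.2,3],[3.1,-0.2,4],[3.1,-0.2,4.4]],"roll":[0,0,0,0,0,0,0,0]}'; python3 u.py .622 .019 .015 -.046
```

```text
time: 6.65
tool_pos: [0.6193, 0.1384, 0.0116]
tool_rot: [3.14, 0.006, -0.047]
contact_force: [-1.1, -0.0, -0.5]
opening: 0.0005
t 6.65 pos [0.6193 0.1384 0.0116] rot [ 3.1402  0.006  -0.0472] F [-1.1407 -0.0272 -0.467 ]
units [ 0.3342  4.7671 -0.1336] roll -0.01171782213048521
```

```bash
python3 -m crank '{"claw":[0,0,0,0,0,0,0,0],"delta_pos":[[0.2,0.3,-0.1],[0.4,0.6,-0.1],[0.4,0.9,-0.1],[0.4,1.2,-0.1],[0.4,1.5,-0.1],[0.4,1.8,-0.1],[0.4,2.1,-0.1],[0.4,2.4,-0.1]],"roll":[0,0,0,0,0,0,0,0]}';  python3 -m crank '{"claw":[0,0,0,0,0,0,0,0],"delta_pos":[[0,0.3,0],[0,0.6,0],[0,0.9,0],[0,1.2,0],[0,1.4,0],[0,1.5,0],[0,1.6,0],[0,1.6,0]],"roll":[0,0,0,0,0,0,0,0]}'; python3 - <<'E'
from cell import robot
import cv2
for n in ["scene","side"]:
    d=robot.read_camera(n); cv2.imwrite(f"pics/f_{n}.png",d["color"])
a=cv2.imread("pics/f_scene.png"); b=cv2.imread("pics/f_side.png")
cv2.imwrite("pics/f1.png",cv2.resize(a[160:310,190:440],None,fx=3.2,fy=3.2,interpolation=cv2.INTER_CUBIC))
cv2.imwrite("pics/f2.png",cv2.resize(b[130:280,170:370],None,fx=4,fy=4,interpolation=cv2.INTER_CUBIC))
E
```

```text
time: 7.32
tool_pos: [0.6289, 0.0796, 0.0187]
tool_rot: [-3.141, -0.001, -0.046]
contact_force: [-0.6, 2.4, 2.0]
opening: 0.0004
time: 7.98
tool_pos: [0.6271, 0.0394, 0.0185]
tool_rot: [3.142, -0.001, -0.046]
contact_force: [-0.7, 3.2, 4.7]
opening: 0.0005
```

View pics/f1.png

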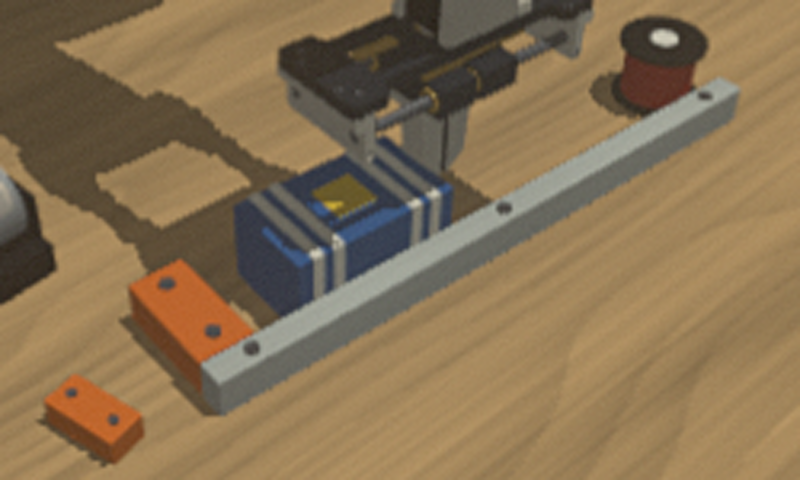

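View pics/f2.png

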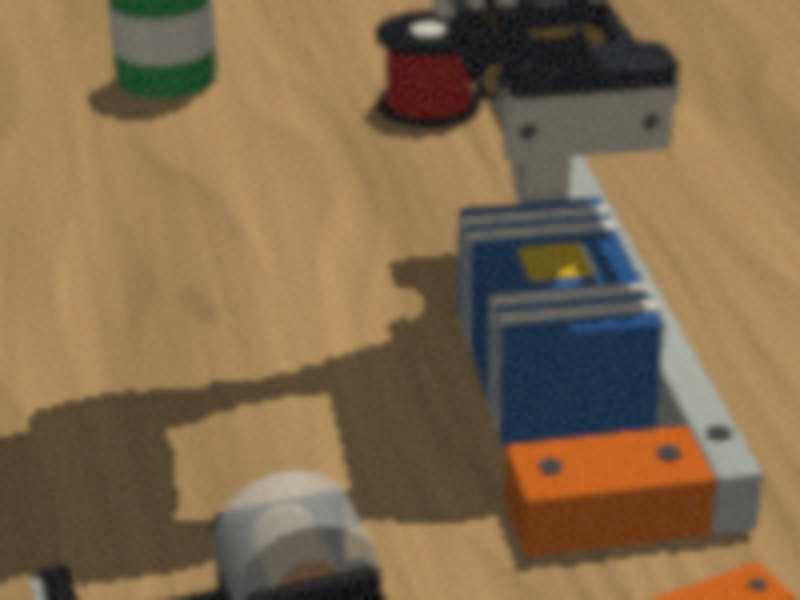

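Still square to the rail, with a gap to the stop. I'll push on until the force rises.

```bash
python3 -m crank '{"claw":[0,0,0,0,0,0,0,0],"delta_pos":[[0,0.1,0],[0,0.2,0],[0,0.3,0],[0,0.4,0],[0,0.5,0],[0,0.6,0],[0,0.7,0],[0,0.7,0]],"roll":[0,0,0,0,0,0,0,0]}';  python3 -m crank '{"claw":[0,0,0,0,0,0,0,0],"delta_pos":[[0,0.1,0],[0,0.2,0],[0,0.3,0],[0,0.3,0],[0,0.3,0],[0,0.3,0],[0,0.3,0],[0,0.3,0]],"roll":[0,0,0,0,0,0,0,0]}'; python3 - <<'E'
from m import *
print(unproj(S,fs([(237,208),(450,186)]),.06)[:,:2]);print(unproj(D,fd([(494,313),(661,315)]),.06)[:,:2])
E
```

```text
time: 8.75
tool_pos: [0.6263, 0.0221, 0.0185]
tool_rot: [3.142, -0.001, -0.046]
contact_force: [-0.1, 2.8, 5.3]
opening: 0.0007
time: 9.42
tool_pos: [0.626, 0.0147, 0.0185]
tool_rot: [3.141, -0.001, -0.045]
contact_force: [0.8, 2.3, 5.7]
opening: 0.0001
[[ 0.5809 -0.0836]
 [ 0.6512  0.0303]]
[[ 0.5788 -0.0628]
 [ 0.6489 -0.081 ]]
```

```bash
python3 -m crank '{"claw":[0,0,0,0,0,0,0,0],"delta_pos":[[0,0.1,0],[0,0.2,0],[0,0.3,0],[0,0.35,0],[0,0.4,0],[0,0.4,0],[0,0.4,0],[0,0.4,0]],"roll":[0,0,0,0,0,0,0,0]}';  python3 -m crank '{"claw":[0,0,0,0,0,0,0,0],"delta_pos":[[0,0.05,0],[0,0.1,0],[0,0.15,0],[0,0.2,0],[0,0.2,0],[0,0.2,0],[0,0.2,0],[0,0.2,0]],"roll":[0,0,0,0,0,0,0,0]}'
```

```text
time: 10.18
tool_pos: [0.6255, 0.0058, 0.0185]
tool_rot: [-3.14, -0.001, -0.045]
contact_force: [1.4, 5.8, 6.6]
opening: -0.0001
time: 10.85
tool_pos: [0.6241, 0.0052, 0.0184]
tool_rot: [-3.135, 0.002, -0.045]
contact_force: [-2.6, 21.2, 9.7]
opening: 0.0003
```

Stopped at the stop (21 N). I'll back off and look.

```bash
python3 -m crank '{"claw":[0,0,0,0,0,0,0,0],"delta_pos":[[0,-0.4,0],[0,-1.2,0],[0,-1.6,-1],[0,-1.6,-2.4],[0,-1.6,-3.8],[-1.2,-1.6,-4.6],[-2.6,-1.6,-4.6],[-4,-1.6,-4.6]],"roll":[0,0,0,0,0,0,0,0]}'; python3 - <<'E'
from cell import robot
import cv2
for n in ["scene","side","wrist"]:
    d=robot.read_camera(n); cv2.imwrite(f"pics/g_{n}.png",d["color"])
a=cv2.imread("pics/g_scene.png"); b=cv2.imread("pics/g_side.png")
cv2.imwrite("pics/g1.png",cv2.resize(a[160:310,190:440],None,fx=3.2,fy=3.2,interpolation=cv2.INTER_CUBIC))
cv2.imwrite("pics/g2.png",cv2.resize(b[130:280,170:370],None,fx=4,fy=4,interpolation=cv2.INTER_CUBIC))
E
```

```text
time: 11.52
tool_pos: [0.5265, 0.0437, 0.1338]
tool_rot: [3.14, -0.002, -0.046]
contact_force: [0.0, 1.0, -1.1]
opening: 0.0002
```

View pics/g1.png

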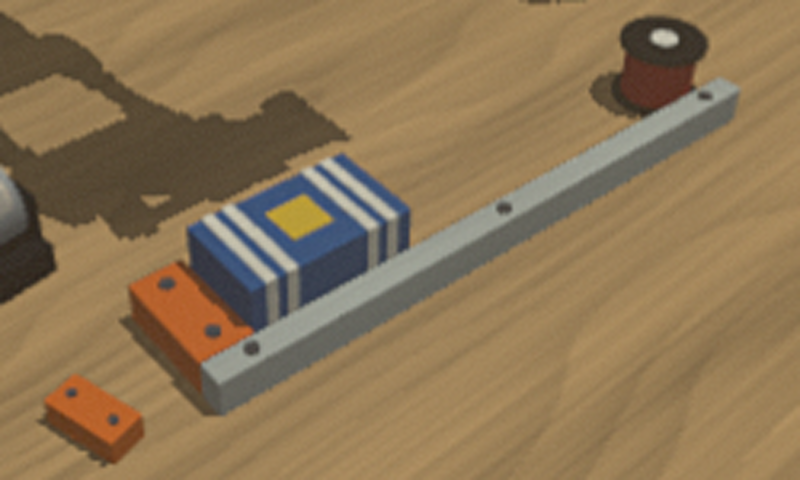

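View pics/g2.png

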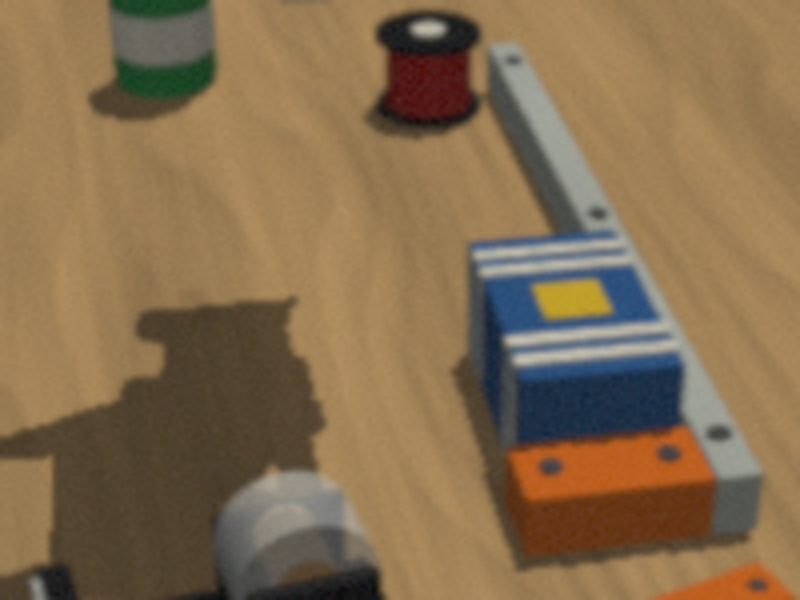

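View pics/g_wrist.png

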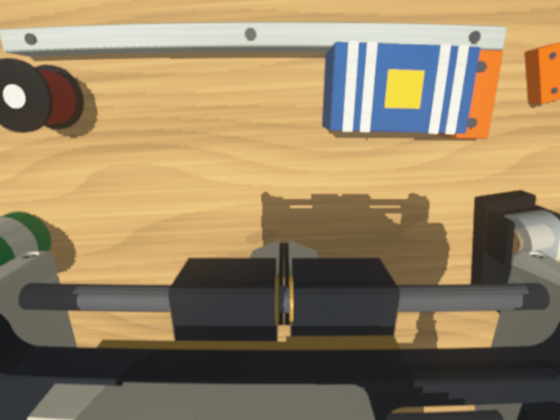

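The carton is seated against both rail and stop. I'll press gently against the rail with the fingers half open to confirm, keeping clear of the stop.

```bash
python3 u.py .542 -.06 .018 -.046; python3 -m crank '{"claw":[0.6,0.6,0.6,0.6,0.6,0.6,0.6,0.6],"delta_pos":[[0.4,1.4,0],[0.4,2.8,0],[0.4,4.1,0],[0.4,4.1,0.8],[0.4,4.1,2],[0.4,4.1,3.2],[0.4,4.1,4.3],[0.4,4.1,4.6]],"roll":[0,0,0,0,0,0,0,0]}'; python3 u.py .57 -.06 .018 -.046
```

```text
t 11.6667 pos [0.5242 0.0441 0.1327] rot [ 3.1404  0.0027 -0.0453] F [0.6602 0.1815 0.8733]
units [0.9129 4.1228 4.5917] roll 0.006648764692000288
time: 12.33
tool_pos: [0.5305, -0.0587, 0.0138]
tool_rot: [-3.141, 0.006, -0.046]
contact_force: [-1.1, -1.0, -0.7]
opening: 0.0496
t 12.3333 pos [ 0.5305 -0.0587  0.0138] rot [-3.141   0.0064 -0.046 ] F [-1.0949 -0.9501 -0.7488]
units [ 1.5799 -0.0207 -0.1774] roll -2.267477791325547e-05
```

```bash
python3 -m crank '{"claw":[0.6,0.6,0.6,0.6,0.6,0.6,0.6,0.6],"delta_pos":[[0.3,0,0],[0.6,0,0],[0.9,0,0],[1.1,0,0],[1.3,0,0],[1.4,0,0],[1.5,0,0],[1.5,0,0]],"roll":[0,0,0,0,0,0,0,0]}'; python3 -m crank '{"claw":[0.6,0.6,0.6,0.6,0.6,0.6,0.6,0.6],"delta_pos":[[0.05,0,0],[0.1,0,0],[0.15,0,0],[0.2,0,0],[0.2,0,0],[0.2,0,0],[0.2,0,0],[0.2,0,0]],"roll":[0,0,0,0,0,0,0,0]}'
```

```text
time: 13.0
tool_pos: [0.5701, -0.0599, 0.0184]
tool_rot: [3.141, -0.0, -0.045]
contact_force: [-0.1, -0.4, -0.7]
opening: 0.0554
time: 13.67
tool_pos: [0.5704, -0.0598, 0.0178]
tool_rot: [-3.141, 0.009, -0.045]
contact_force: [-14.0, -1.2, 9.7]
opening: 0.0552
```

The contact came at x=0.5704, where a flush carton should be (0.570). I'll retreat, do a last check and hand in.

```bash
python3 -m crank '{"claw":[0.6,0.6,0.6,0.6,0.6,0.6,0.6,0.6],"delta_pos":[[-0.6,0,0],[-1.4,0,0],[-2,0,0],[-2,-0.3,-1],[-2,-0.6,-2.4],[-2,-1.5,-3.8],[-2.5,-2.5,-5],[-3,-3.5,-5]],"roll":[0,0,0,0,0,0,0,0]}'; python3 - <<'E'
from cell import robot
import cv2
for n in ["scene","side"]:
    d=robot.read_camera(n); cv2.imwrite(f"pics/i_{n}.png",d["color"])
a=cv2.imread("pics/i_scene.png"); b=cv2.imread("pics/i_side.png")
cv2.imwrite("pics/i1.png",cv2.resize(a[160:310,190:440],None,fx=3.2,fy=3.2,interpolation=cv2.INTER_CUBIC))
cv2.imwrite("pics/i2.png",cv2.resize(b[130:280,170:370],None,fx=4,fy=4,interpolation=cv2.INTER_CUBIC))
E
```

```text
time: 14.33
tool_pos: [0.5077, 0.031, 0.1492]
tool_rot: [3.141, -0.012, -0.047]
contact_force: [1.3, -0.0, 0.2]
opening: 0.0552
```

View pics/i1.png

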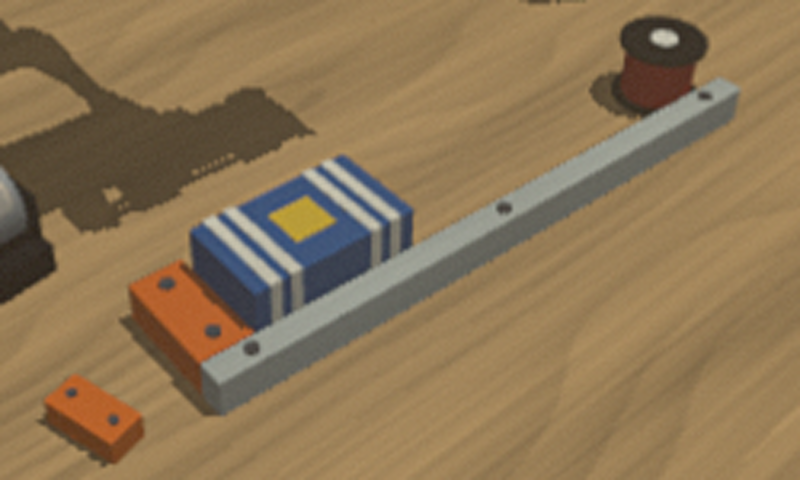

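View pics/i2.png

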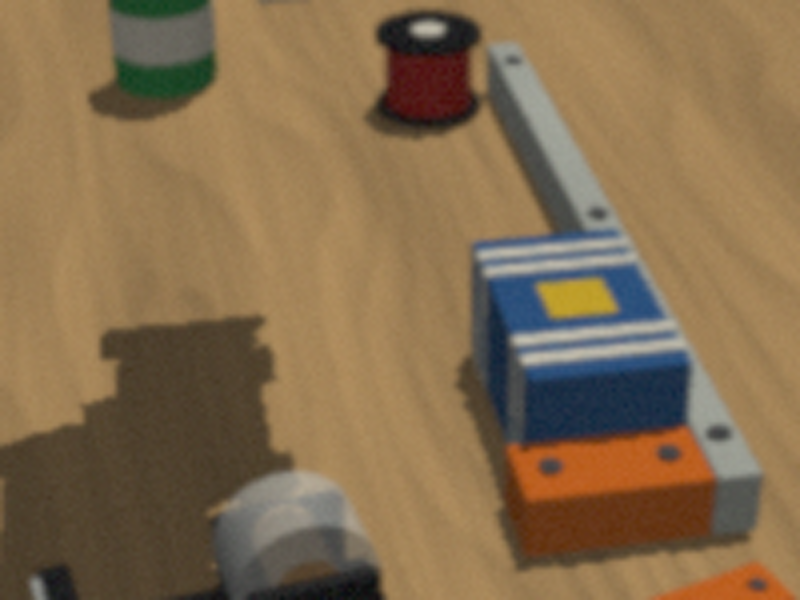

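View pics/i_side.png

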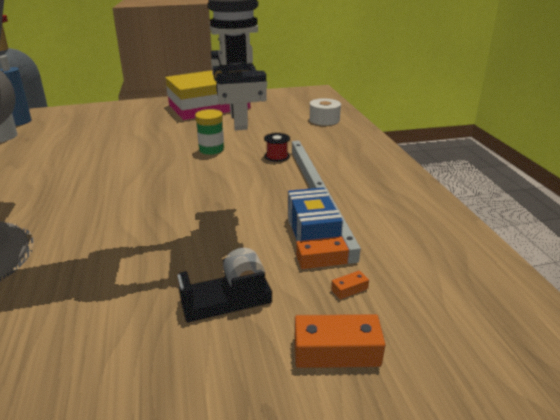

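The press moved the carton about 2 mm closer to the rail (side crop: right front corner 682→688). I'll do one numeric check of both gaps.

```bash
python3 - <<'E'
from m import *
hx,hy=.035,.06
top=lambda:[(-hx,-hy,.06),(-hx,hy,.06),(hx,hy,.06),(hx,-hy,.06)]
c,r=fit([(S,fs([(191,231),(342,157),(413,211),(268,288)]),top()),(D,fd([(519,369),(473,245),(626,233),(690,356)]),top())],[.61,-.06,0]); print(c,r)
rl=[(-.01,-.23,.03),(.01,-.23,.03),(-.01,.23,.03),(.01,.23,.03)]
f,r=fit([(S,fs([(203,366),(222,380),(722,78),(739,90)]),rl),(D,fd([(716,473),(760,470),(489,46),(519,43)]),rl)],[.66,.06,0]); print(f,r)
st=[(-.04,-.02,.03),(-.04,.02,.03),(.04,.02,.03)]
s,r=fit([(S,fs([(130,290),(182,261)]),st[:2]),(D,fd([(527,500),(508,446),(694,427),(713,477)]),st+[(.04,-.02,.03)])],[.61,-.14,0]);print(s)
for o in (f,s):
    d=c[:2]-o[:2]; a=f[2]; print(np.cos(a)*d[0]+np.sin(a)*d[1],-np.sin(a)*d[0]+np.cos(a)*d[1],c[2]-a)
E
```

```text
[ 0.6166 -0.0591 -0.0619] [-0.193  -0.6436  1.815  -0.8682  1.4874 -0.0494 -3.8547  2.0362  1.5301
  2.6052 -0.2687 -1.1535 -1.9738 -1.1535 -0.0136  1.977 ]
[ 0.6677  0.0687 -0.0476] [-0.3036 -0.9574 -0.1101  1.3106  0.5192 -0.5269  2.1366 -0.4131 -0.1884
  1.0893  0.5286  0.4961 -0.6986 -0.5391 -0.3023 -0.3594]
[ 0.6092 -0.1409 -0.05  ]
-0.0449561346879411 -0.1300565137116646 -0.014293275760765674
0.0034782791984505224 0.08208950355911235 -0.014293275760765674
```

```bash
python3 -c "
from cell import robot
print(robot.hand_in())"
```

```text
the job is handed in; nothing more can be done
None
```

The carton is in the corner formed by the rail and the orange stop, and I handed the job in at about 14.5 s. No verdict was reported.

I pushed its long side square against the rail with the open fingers, then slid it along to the stop with the fingers shut until the force rose to 21 N. A final press against the rail (14 N) closed a gap of about 2 mm.

| Last camera check | Measured | Flush |
|---|---|---|
| Carton to rail origin, across the rail | 45.0 mm | 45 mm |
| Carton to stop, along the rail (from the rail fit) | 80 mm | 80 mm |
| Carton to stop, along the rail (from the stop fit) | 82 mm | 80 mm |
| Angle to the rail | about 0.014 rad | 0 rad |

- **Disagreement:** the two estimates to the stop differ by 2 mm, which is about the calibration error. Both are within tolerance, and no gap is visible. The carton fit had residuals of up to 4 px, so these numbers are rough.
- **Not rechecked:** I did not press against the stop again after the last rail press.
- **Bystanders and robot:** the jar, spool and dispenser looked unmoved in the pictures, though I did not re-measure them. The gripper ended clear of everything.

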